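# Turn the mask holders over and sort them by tag

## Task

Turn over every mask holder on the grey intake tray so that its aluminium back, with the coloured tag, faces up, and lay it flat and squarely across both bars of the tray that has its tag's colour, midway over the bars; the V stand is there to keep a holder on edge while you change your grip. One or two fall to the green tray and none or one to the red, two or three holders in all; put right any that gets knocked out of place. Grip the holders gently, with no more than 60 N, and leave the mouse, the wafer box and the jar alone.

Things in the scene. Friction and masses are not known exactly. Their poses are not given: they have to be found in the camera images.
- intake_tray: Grey tray with steel bars, fixed: base 104 x 380 x 6 mm (x, y, z) with two full-length bars along y, 20 mm wide, centred at x = -38 and +38 mm, tops 40 mm above the bench (gap between them 56 mm wide, 34 mm deep). Three places at y = -130, 0, 130 mm, holders lengthwise along x. Origin at the centre of its underside, z up, x roughly away from the robot
- green_tray: Tray painted green all over, fixed: base 104 x 230 x 6 mm (x, y, z) with two full-length bars along y, 20 mm wide, centred at x = -38 and +38 mm, tops 40 mm above the bench (gap between them 56 mm wide, 34 mm deep). Room for two holders side by side at y = -60 and 60 mm, lengthwise along x. Origin at the centre of its underside, z up, x roughly away from the robot
- red_tray: Tray painted red all over, else the same as the green one, fixed: base 104 x 230 x 6 mm (x, y, z) with two full-length bars along y, 20 mm wide, centred at x = -38 and +38 mm, tops 40 mm above the bench (gap between them 56 mm wide, 34 mm deep). Room for two at y = -60 and 60 mm. Lies left or right of the stand. Origin at the centre of its underside, z up, x roughly away from the robot
- stand: Fixed: foot 90 x 60 x 20 mm (x, y, z); two blue walls 44 mm long in y, 34 mm tall, leaning out 18 degrees to +x and -x; the slot along y is 16 mm wide at its floor (20 mm above the bench), 37 mm at its mouth. A holder on its 60 mm end, faces along x, stays up, upright or leaning up to 30 degrees, its edges 8 mm past the walls. Origin: centre of underside; x roughly away from the robot
- holder_a: flat holder 116 x 60 x 12 mm, 0.15 kg. Origin at its centre, x along its length, y across its width, z out of the face with the amber window (black frame, steel chip). The other face (-z) is aluminium with a 64 x 38 mm green tag. Starts window up, across the bars of the intake tray, within 6 mm and 0.1 rad of a place. Grip by the long edges (60 mm apart). May be absent
- holder_b: flat holder 116 x 60 x 12 mm, 0.15 kg. Origin at its centre, x along its length, y across its width, z out of the face with the amber window (black frame, steel chip). The other face (-z) is aluminium with a 64 x 38 mm green tag. Starts window up, across the bars of the intake tray, within 6 mm and 0.1 rad of a place. Grip by the long edges (60 mm apart). May be absent
- holder_c: flat holder 116 x 60 x 12 mm, 0.15 kg. Origin at its centre, x along its length, y across its width, z out of the face with the amber window (black frame, steel chip). The other face (-z) is aluminium with a 64 x 38 mm red tag. Starts window up, across the bars of the intake tray, within 6 mm and 0.1 rad of a place. Grip by the long edges (60 mm apart). May be absent
- mouse: black computer mouse, 100 x 60 x 26 mm, loose, a bystander; origin at the centre of its underside
- wafer_box: round white wafer box with a blue lid, 84 mm across, 45 mm high, loose, a bystander; origin at the centre of its underside
- jar: amber glass jar with a black cap, 56 mm across, 70 mm high, loose, a bystander; origin at the centre of its underside
There are look-alikes about, which are no part of the job. Leave any yellow look-alike of the holder_b alone.

How it is judged:
By the outcome, as a careful person would: the job done as asked, in the order asked, and still so for the second after the job is handed in, with the robot touching nothing.
Of holder_a, holder_b, holder_c only 2 to 3 are there at a start; the rules pass over those that are not, and their reading is None.
At some moment in a run one of holder_a, holder_b, holder_c may be knocked a few centimetres aside while the robot is not near it.
It also fails if it takes over 210 s, if anything falls off the work surface, if the arm or the gripper's body presses on something with over 40 N, if the wrist force passes 120 N, or if a joint passes its speed limit or range.

## Robot

A 7-joint arm with a two-finger parallel gripper is mounted at the origin on the work surface. World frame = base frame: x ahead of the robot, y to its left, z up, the work surface at z = 0. Lengths are in m, angles in rad, forces in N, time in s.
With the tool pointing down it reaches from about 0.4 to 0.85 m from the base axis. Payload 10.4 kg.
Tool frame: the origin (TCP) lies at the very end of the fingers, on their centre line; the grasp point (between the pads) lies 19 mm behind it; z points along the fingers, y is the line along which they close (so a half turn about z gives the same grasp; the last joint's range is limited). The gripper opens to 87 mm and grips with 3 to 60 N. Pads are 19 mm wide; open, the fingers measure 117 mm over their backs; the gripper's body (75 mm by 190 mm) begins 51 mm behind the grasp point.
Start: joints at [-1.259, 0.332, -0.065, 1.46, 0.022, 1.35, -0.088], TCP at [0.205, 0.59, 0.223] pointing down, gripper open.
Joint ranges: [-2.6, 2.6], [-0.5, 2.12], [-1.47, 1.34], [0.16, 2.42], [-1.27, 4.41], [0.06, 2.06], [-2.6, 2.6]. Speed limits (rad/s): [2.22, 2.22, 2.79, 2.79, 3.14, 3.14, 3.14].

## Interface

Orientations are given as a unit quaternion [x, y, z, w].
In Python, from bench import read_state, cams, workorder gives the robot as it stands.
- The arm moves only by the shell command python3 -m crank 'ROWS' [FORCE]. ROWS is text: rows parted by semicolons, each of 5 numbers parted by spaces: the shift along the tool's x, y, z scaled (see below), then the turn about the tool's z scaled (see below), then the opening, from -1 (shut) to 1 (fully open). In form: dx dy dz yaw jaw; .... A call has 1 to 10 rows; each row shifts and turns the commanded pose from where the row before left it, along the tool's axes as they then stand; what a row does not reach is not made up. The controller multiplies each number of a shift by 200 mm and each number of a turn by 90 degrees. A row lasts 1/10 s, in which the tool goes at most 50 mm and 8.59 degrees, less where a joint would pass 70% of its speed; a pose out of reach is approached as far as the arm can. A call with a number of a shift or a turn outside -1 to 1 is refused whole. A call with a gripper value outside its range is refused whole. The fingers move at their own pace and stop on an object; FORCE is the grip in N (left out, the last holds). Time passes only in rows, so rows that do not move let the fingers close. It gives the time, the measured TCP pose, the force, the opening and the grip force at its end, in the units of the state.
- read_state(): the state, without advancing time (a new reading comes with each control period).
- cams.camera(name): name is "scene" or "top" or "wrist"; returns a dict with "img" (480x640x3 uint8, blue, green, red), "K" (3x3 intrinsics, pixels), "xyz" and "attitude" of the camera in the world; the wrist camera has in their place "mount" (4x4, takes a point from camera to tool coordinates, whose origin is the TCP and whose axes are the flange's). Camera axes: x right, y down, z forward; pixel columns grow to the right and rows downward; lengths in m; the calibration is good to about 2 mm. The wrist camera is an equidistant fisheye: a pixel r from the principal point sees the ray r / f radians off the axis. A picture is of the moment at which its call begins: read the wrist's pose just before it. There is no depth.
- workorder.close_job(): hands the job in; it is judged then, once.
The state is a dict: "time": time; "joint_positions": joint angles; "joint_vel": joint speeds; "joint_torque": joint torques, N m; "ee_pos": TCP position; "eef_rot": TCP orientation; "ft_force": force on the tool from outside, world axes, zero at the start; "torque": the same for the moment, N m; "width": finger opening in m; "grip_force": force on a finger pad.
Only numpy, scipy, OpenCV 4.12 (cv2) and the standard library are available. Lean on these libraries where they do the work, as an engineer would, in place of code of your own. Each camera call takes 0.05 s, during which the arm holds its last target. There are 200 camera calls.

## Working session

There is one attempt and no reset: what is moved stays moved. The work goes in short steps, Python scripts to look and compute and a shell command to move; the robot and the scene stay as the last step left them, time stands still between calls to the robot, and variables do not carry over. Pictures are saved under pics/ and viewed, at most 15 in all, crops included, and the job is handed in when it is done.

```bash
ls; mkdir -p pics
python3 - <<'E'
from bench import read_state, cams
import cv2
s=read_state();print(s)
for n in("scene","top","wrist"):
    c=cams.camera(n);cv2.imwrite(f"pics/{n}0.png",c["img"]);print({k:v for k,v in c.items() if k!="img"})
E
```

```text
pics
{'time': 0.0, 'joint_positions': array([-1.2586124 ,  0.33283477, -0.06470778,  1.46095131,  0.02161742,
        1.34986808, -0.08852481]), 'joint_vel': array([-9.65505653e-04,  3.19168559e-04,  1.61958187e-03,  6.36635242e-04,
        5.99438284e-05,  3.43837950e-04, -5.49884251e-04]), 'joint_torque': array([ 1.28164833e-03, -6.23272705e+01,  2.57834344e-02, -3.89882290e+01,
       -6.10620528e-02,  4.01328353e-02,  1.23273512e-04]), 'ee_pos': array([0.20523453, 0.58993962, 0.22177235]), 'eef_rot': array([ 1.66607564e-01,  9.86023049e-01, -6.78515957e-04, -7.51615016e-05]), 'ft_force': array([ 0.1243356 , -0.19154017, -0.15180791]), 'torque': array([ 0.00864708,  0.04386522, -0.03549903]), 'grip_force': 0.0, 'width': 0.08714547463812342}
{'K': array([[573.22347   ,   0.        , 307.07453319],
       [  0.        , 573.22347   , 225.33098028],
       [  0.        ,   0.        ,   1.        ]]), 'xyz': array([ 1.0538859 , -0.56503005,  1.10319385]), 'attitude': array([ 0.88235967,  0.34882141, -0.12071051, -0.29188015])}
{'K': array([[490.36022098,   0.        , 324.37211264],
       [  0.        , 490.36022098, 252.56296447],
       [  0.        ,   0.        ,   1.        ]]), 'xyz': array([ 4.32213196e-01, -6.44081350e-04,  1.13306376e+00]), 'attitude': array([-0.70175564,  0.7111001 , -0.03033289,  0.03091267])}
{'K': array([[371.64829954,   0.        , 318.28580927],
       [  0.        , 371.64829954, 242.62331491],
       [  0.        ,   0.        ,   1.        ]]), 'mount': array([[ 2.10702169e-04, -9.64183952e-01, -2.65234354e-01,
         7.17463136e-02],
       [ 9.99999977e-01,  1.94045918e-04,  8.90013060e-05,
        -1.66278548e-04],
       [-3.43459873e-05, -2.65234367e-01,  9.64183971e-01,
        -1.63253533e-01],
       [ 0.00000000e+00,  0.00000000e+00,  0.00000000e+00,
         1.00000000e+00]])}
```

View pics/top0.png

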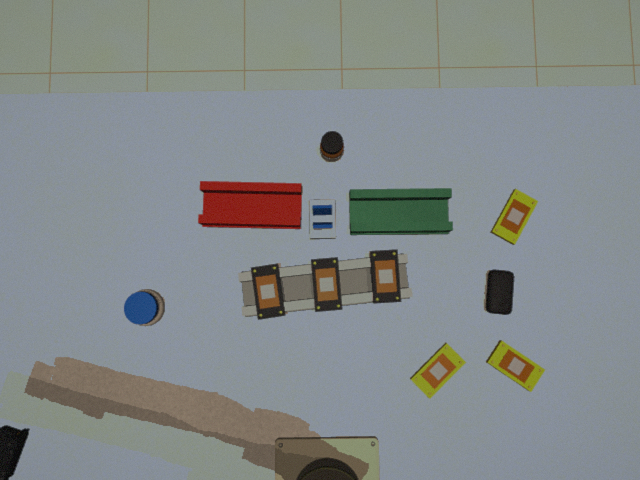

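View pics/scene0.png

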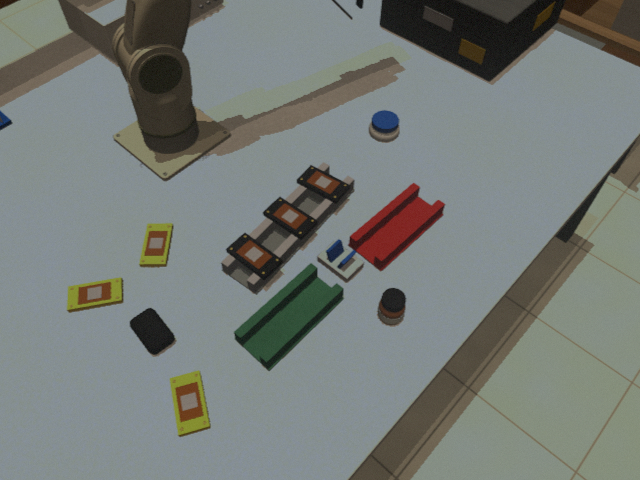

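```bash
cat > h.py <<'E'
import numpy as np, cv2
from scipy.spatial.transform import Rotation as R
from bench import read_state, cams
def cast(c,uv,z):
    uv=np.atleast_2d(np.asarray(uv,float)); K=c["K"]
    d=np.c_[(uv[:,0]-K[0,2])/K[0,0],(uv[:,1]-K[1,2])/K[1,1],np.ones(len(uv))]
    d=R.from_quat(c["attitude"]).apply(d)
    return c["xyz"]+d*((z-c["xyz"][2])/d[:,2])[:,None]
def proj(c,P):
    p=R.from_quat(c["attitude"]).inv().apply(np.atleast_2d(P)-c["xyz"])
    return p[:,:2]/p[:,2:]*c["K"][0,0]+c["K"][:2,2]
def wrist_cast(c,s,uv,z):
    """fisheye pixels -> world points at height z"""
    uv=np.atleast_2d(np.asarray(uv,float)); K=c["K"]; v=uv-K[:2,2]; r=np.linalg.norm(v,axis=1)+1e-9; t=r/K[0,0]
    d=np.c_[v/r[:,None]*np.sin(t)[:,None],np.cos(t)]
    M=c["mount"]; T=R.from_quat(s["eef_rot"]); d=T.apply(d@M[:3,:3].T); o=s["ee_pos"]+T.apply(M[:3,3])
    return o+d*((z-o[2])/d[:,2])[:,None]
def yaw(s): # world angle of tool x axis, deg
    x=R.from_quat(s["eef_rot"]).apply([1,0,0]); return np.degrees(np.arctan2(x[1],x[0]))
def go(s,target,ang=None):
    """shift in tool axes in row units (sum), yaw units, for a target TCP and tool x heading (deg)"""
    d=R.from_quat(s["eef_rot"]).inv().apply(np.array(target)-s["ee_pos"])/0.2
    y=None if ang is None else -((ang-yaw(s)+180)%360-180)/90
    print("at",s["ee_pos"].round(4),"yaw",yaw(s).round(2),"t",round(s["time"],2),"-> shift",d.round(3),"yaw",None if y is None else round(y,3))
def rects(m,amin):
    cs,_=cv2.findContours(m.astype(np.uint8),cv2.RETR_EXTERNAL,cv2.CHAIN_APPROX_NONE)
    return [c for c in cs if cv2.contourArea(c)>amin]
E
cat > look.py <<'E'
from h import *
c=cams.camera("top");im=c["img"].astype(int);b,g,r=im[...,0],im[...,1],im[...,2]
hsv=cv2.cvtColor(c["img"],cv2.COLOR_BGR2HSV)
v=hsv[...,2]
roi=np.zeros(v.shape,bool);roi[150:330,190:470]=True
def rep(n,m,z,a):
    for k in rects(m,a):
        (u,w),sz,an=cv2.minAreaRect(k);p=cast(c,cv2.boxPoints(((u,w),sz,an)),z)
        e=[p[1]-p[0],p[2]-p[1]];L=max(e,key=np.linalg.norm);S=min(e,key=np.linalg.norm)
        print(n,(round(u),round(w)),cast(c,[u,w],z)[0].round(4),"L,S mm",(1e3*np.linalg.norm(L)).round(1),(1e3*np.linalg.norm(S)).round(1),"dir",np.degrees(np.arctan(L[1]/L[0])).round(2) if abs(L[0])>abs(L[1]) else ("y",np.degrees(np.arctan(-L[0]/L[1])).round(2)))
rep("red",(r>90)&(g<60)&(b<60)&roi,.04,300)
rep("green",(g>r+20)&(g>b+5)&roi,.04,300)
rep("dark",roi&(((v<75)&(hsv[...,1]<140))|((r>g+30)&(r>b+40)&(g>35))),.052,200)
rep("blue",(b>r+50)&(b>g+25)&roi,.05,10)
E
python3 look.py
python3 - <<'E'
import cv2
i=cv2.imread("pics/top0.png")[170:330,195:460];cv2.imwrite("pics/c1.png",cv2.resize(i,None,fx=3,fy=3,interpolation=cv2.INTER_CUBIC))
E
```

```text
red (250, 208) [0.6292 0.1667 0.04  ] L,S mm 228.9 69.5 dir ('y', np.float64(-2.09))
red (250, 186) [0.6799 0.165  0.04  ] L,S mm 229.2 18.8 dir ('y', np.float64(-2.07))
green (401, 211) [ 0.619  -0.1737  0.04  ] L,S mm 231.2 103.8 dir ('y', np.float64(0.08))
dark (269, 291) [0.443  0.1234 0.052 ] L,S mm 115.0 66.8 dir 7.1
dark (326, 284) [ 0.4565 -0.0031  0.052 ] L,S mm 114.2 60.0 dir 3.86
dark (384, 276) [ 0.4725 -0.1311  0.052 ] L,S mm 114.5 70.8 dir -1.52
blue (322, 226) [0.5869 0.003  0.05  ] L,S mm 42.3 6.7 dir ('y', np.float64(-0.77))
blue (322, 207) [0.6286 0.0036 0.05  ] L,S mm 40.2 9.0 dir ('y', np.float64(-0.77))
```

View pics/c1.png

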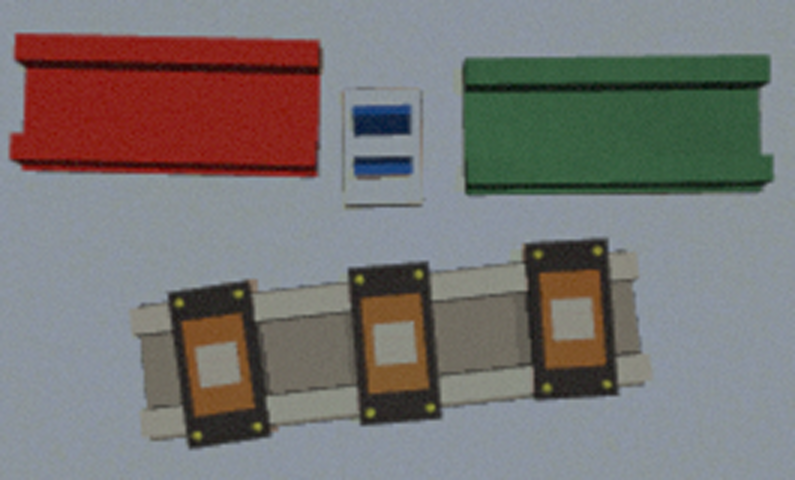

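```bash
cat > trays.py <<'E'
from h import *
c=cams.camera("top");im=c["img"].astype(int);b,g,r=im[...,0],im[...,1],im[...,2]
roi=np.zeros(b.shape,bool);roi[160:250,190:470]=True
for n,m in (("red",(r>90)&(g<60)&(b<60)&roi),("green",(g>r+20)&(g>b+5)&roi)):
    k=max(rects(cv2.morphologyEx(m.astype(np.uint8),cv2.MORPH_CLOSE,np.ones((7,1))),1000),key=cv2.contourArea)[:,0]
    u0,u1=k[:,0].min(),k[:,0].max()
    us=np.arange(u0+6,u1-6);top=np.array([np.where(m[:,u])[0].min() for u in us])
    P=cast(c,np.c_[us,top-.5],.04);f=np.polyfit(P[:,1],P[:,0],1);a=-np.arctan(f[0])
    # ends of the far bar: rows within bar top
    rows=np.arange(int(np.median(top))+3,int(np.median(top))+6)
    ends=[(np.where(m[q,:])[0].min()-.5,np.where(m[q,:])[0].max()+.5) for q in rows];e=np.mean(ends,0);q=rows.mean()
    E=cast(c,[[e[0],q],[e[1],q]],.04);y=E[:,1].mean()
    far=np.array([np.polyval(f,y),y]);cen=far-.048*np.array([np.cos(a),np.sin(a)])
    print(n,"yaw",np.degrees(a).round(2),"end span",np.ptp(E[:,1]).round(4),"centre",cen.round(4))
w=(im.min(2)>150); w[:190]=0;w[245:]=0;w[:,:300]=0;w[:,345:]=0
k=max(rects(w,100),key=cv2.contourArea);(u,v),s,_=cv2.minAreaRect(k);p=cast(c,cv2.boxPoints(((u,v),s,_)),.02);print("stand",cast(c,[u,v],.02).round(4),np.linalg.norm(p[1]-p[0]),np.linalg.norm(p[2]-p[1]),_)
s=read_state();a=np.radians(3.86);go(s,[.4565+.048*np.cos(a),-.0031+.048*np.sin(a),.15],183.86)
# shift after turning:
R2=R.from_rotvec([0,0,np.radians(183.86)])*R.from_rotvec([np.pi,0,0]);s["eef_rot"]=R2.as_quat();go(s,[.4565+.048*np.cos(a),-.0031+.048*np.sin(a),.15],183.86)
E
python3 trays.py
```

```text
red yaw -2.07 end span 0.2295 centre [0.6414 0.1674]
green yaw -0.12 end span 0.2305 centre [ 0.6229 -0.1741]Traceback (most recent call last):
  File "trays.py", line 16, in <module>
    k=max(rects(w,100),key=cv2.contourArea);(u,v),s,_=cv2.minAreaRect(k);p=cast(c,cv2.boxPoints(((u,v),s,_)),.02);print("stand",cast(c,[u,v],.02).round(4),np.linalg.norm(p[1]-p[0]),np.linalg.norm(p[2]-p[1]),_)
ValueError: max() iterable argument is empty
```

```bash
sed -i '/^w=/d;/^k=max(rects(w/d' trays.py; echo 'print("stand",cast(c,[[322.5,219],[309.7,219],[335.3,219],[322.5,199.7],[322.5,238.3]],.02).round(4))' >> trays.py; python3 trays.py
```

```text
red yaw -2.06 end span 0.2295 centre [0.6414 0.1674]
green yaw -0.13 end span 0.2305 centre [ 0.6229 -0.1741]
at [0.2053 0.5902 0.2223] yaw 160.82 t 0.3 -> shift [-2.382 -2.295  0.363] yaw -0.256
at [0.2053 0.5902 0.2223] yaw -176.14 t 0.3 -> shift [-1.293 -3.044  0.362] yaw -0.0
stand [[ 0.6062  0.0029  0.02  ]
 [ 0.6066  0.0322  0.02  ]
 [ 0.6058 -0.0264  0.02  ]
 [ 0.651   0.0023  0.02  ]
 [ 0.5617  0.0035  0.02  ]]
```

```bash
python3 -m crank '0 0 0 -0.0853 1;0 0 0 -0.0853 1;0 0 0 -0.0854 1;-0.0924 -0.2174 0 0 1;-0.0924 -0.2174 0 0 1;-0.0924 -0.2174 0 0 1;-0.0924 -0.2174 0 0 1;-0.0924 -0.2174 0 0 1;-0.0924 -0.2174 0 0 1;-0.0924 -0.2174 0 0 1' 3; python3 -m crank '-0.0924 -0.2174 0 0 1;-0.0924 -0.2174 0 0 1;-0.0924 -0.2174 0 0 1;-0.0924 -0.2174 0 0 1;-0.0924 -0.2174 0 0 1;-0.0924 -0.2174 0 0 1;-0.0924 -0.2174 0 0 1;0 0 0 0 1;0 0 0 0 1;0 0 0 0 1'
cat > plan.py <<'E'
import sys
from h import *
# plan.py hx hy hdir off z : shift to put TCP at offset off along holder axis
hx,hy,d,off,z=map(float,sys.argv[1:6]);a=np.radians(d);go(read_state(),[hx+off*np.cos(a),hy+off*np.sin(a),z],d+180)
E
python3 plan.py .4565 -.0031 3.86 .048 .0435; python3 look.py | grep dark
python3 - <<'E'
from h import *
cv2.imwrite("pics/w1.png",cams.camera("wrist")["img"])
E
```

```text
time: 1.3
ee_pos: [0.3555, 0.2935, 0.2227]
eef_rot: [-0.034, 0.999, 0.0, 0.0]
ft_force: [1.4, 0.4, -0.5]
width: 0.0868
grip_force: 0.0
time: 2.3
ee_pos: [0.5041, 0.0015, 0.2224]
eef_rot: [-0.034, 0.999, 0.0, -0.0]
ft_force: [0.0, -0.0, 0.2]
width: 0.0866
grip_force: 0.0
at [0.5041 0.0015 0.2224] yaw -176.07 t 2.3 -> shift [-0.001 -0.007  0.895] yaw 0.001
dark (266, 276) [0.4767 0.1296 0.052 ] L,S mm 184.4 63.2 dir 6.99
dark (406, 266) [ 0.4949 -0.1802  0.052 ] L,S mm 182.3 172.4 dir ('y', np.float64(-5.32))
```

View pics/w1.png

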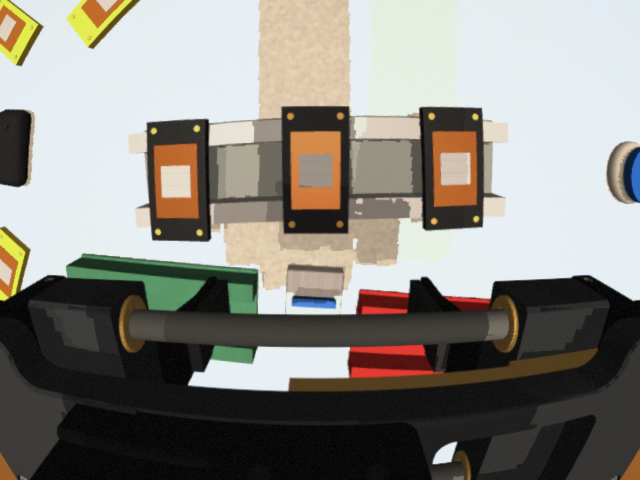

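```bash
python3 -m crank '0 -0.007 0.2 0 1;0 0 0.2 0 1;0 0 0.2 0 1;0 0 0.2 0 1;0 0 0.095 0 1;0 0 0 0 1;0 0 0 0 0.2;0 0 0 0 0;0 0 0 0 -0.5;0 0 0 0 -1' 4;python3 -m crank '0 0 0 0 -1;0 0 0 0 -1;0 0 0 0 -1;0 0 0 0 -1'
```

```text
time: 3.4
ee_pos: [0.5047, -0.0007, 0.0438]
eef_rot: [-0.034, 0.999, 0.0, 0.0]
ft_force: [-0.2, 0.0, -0.2]
width: 0.0627
grip_force: 0.0
time: 3.8
ee_pos: [0.5047, -0.0008, 0.0437]
eef_rot: [-0.034, 0.999, 0.0, 0.0]
ft_force: [-1.4, 1.5, 4.6]
width: 0.0601
grip_force: 4.0
```

```bash
python3 -m crank '0.009 0 -0.068 0 -1;0.009 0 -0.068 0 -1;0.027 0 -0.064 0 -1;0.027 0 -0.064 0 -1;0.042 0 -0.055 0 -1;0.042 0 -0.055 0 -1;0.055 0 -0.042 0 -1;0.055 0 -0.042 0 -1;0 0 -0.1 0 -1;0 0 -0.1 0 -1'; python3 -m crank '0 0 -0.1 0 -1;0 0 -0.15 0 -1;0 0 -0.15 0 -1;0 0 0 0 -1;0 0 0 0 -1'
python3 - <<'E'
from h import *
cv2.imwrite("pics/s2.png",cv2.resize(cams.camera("scene")["img"][90:390,180:500],None,fx=2,fy=2))
E
```

```text
time: 4.8
ee_pos: [0.4509, -0.005, 0.1767]
eef_rot: [-0.033, 0.999, 0.0, 0.0]
ft_force: [0.7, 0.4, -0.9]
width: 0.0601
grip_force: 4.0
time: 5.3
ee_pos: [0.4515, -0.0049, 0.2559]
eef_rot: [-0.033, 0.999, 0.0, 0.001]
ft_force: [-0.6, -0.2, -1.1]
width: 0.0599
grip_force: 4.0
```

View pics/s2.png

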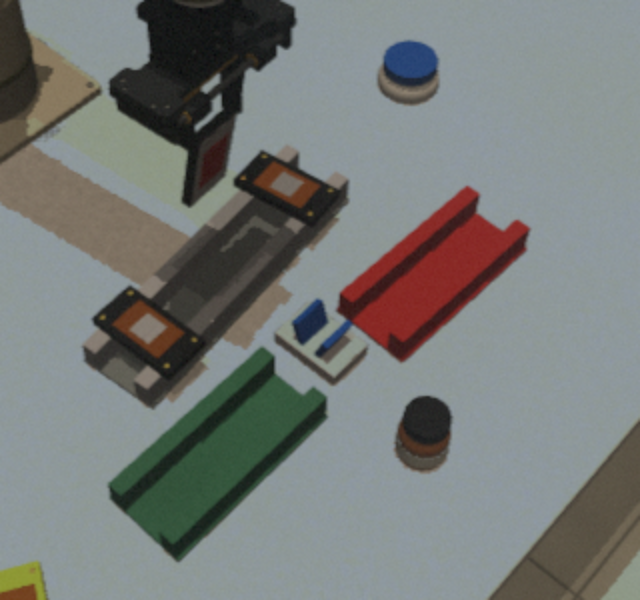

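```bash
cat > tp.py <<'E'
import sys
from h import *
# tp.py tray y' x' z : shift to tray point (x',y') at TCP height z, after turning to the tray's heading
T={"red":(.6414,.1674,-2.06),"green":(.6229,-.1741,-.13)}[sys.argv[1]]
yp,xp,z=map(float,sys.argv[2:5]);a=np.radians(T[2])
t=[T[0]+xp*np.cos(a)-yp*np.sin(a),T[1]+xp*np.sin(a)+yp*np.cos(a),z];s=read_state();go(s,t,T[2]+180)
s["eef_rot"]=(R.from_rotvec([0,0,np.radians(T[2]+180)])*R.from_rotvec([np.pi,0,0])).as_quat();go(s,t)
E
python3 tp.py red .06 -.005 .25
```

```text
at [ 0.451  -0.0048  0.255 ] yaw -176.16 t 5.35 -> shift [-1.013  1.096  0.025] yaw 0.066
at [ 0.451  -0.0048  0.255 ] yaw 177.94 t 5.35 -> shift [-0.895  1.195  0.025] yaw None
```

```bash
python3 -m crank '0 0 0 0.066 -1;-0.112 0.149 0 0 -1;-0.112 0.149 0 0 -1;-0.112 0.149 0 0 -1;-0.112 0.149 0 0 -1;-0.112 0.149 0 0 -1;-0.112 0.149 0 0 -1;-0.112 0.149 0 0 -1;-0.111 0.152 0 0 -1;0 0 0 0 -1' 10; python3 -m crank '0 0 0 0 -1;0 0 -0.02 0 -1' 4;python3 tp.py red .06 -.005 .115
```

```text
time: 6.35
ee_pos: [0.6389, 0.2325, 0.2512]
eef_rot: [0.016, 1.0, -0.0, -0.002]
ft_force: [-0.6, -0.1, -2.5]
width: 0.0599
grip_force: 10.0
time: 6.55
ee_pos: [0.6385, 0.2263, 0.2582]
eef_rot: [0.019, 1.0, -0.001, -0.001]
ft_force: [0.9, -0.1, -1.5]
width: 0.0599
grip_force: 4.0
at [0.6385 0.2263 0.2582] yaw 177.83 t 6.55 -> shift [-0.002  0.007  0.716] yaw -0.001
at [0.6385 0.2263 0.2582] yaw 177.94 t 6.55 -> shift [-0.     0.006  0.716] yaw None
```

```bash
python3 -m crank '0 0.006 0.15 0 -1;0 0 0.15 0 -1;0 0 0.15 0 -1;0 0 0.15 0 -1;0 0 0.116 0 -1;0 0 0 0 -1;0.085 0 0 0 -1;0.052 0 0.003 0 -1;0.052 0 0.003 0 -1;0.05 0 0.016 0 -1'; python3 -m crank '0.05 0 0.017 0 -1;0.044 0 0.029 0 -1;0.044 0 0.029 0 -1;0 0 0 0 -1'
python3 - <<'E'
from h import *
cv2.imwrite("pics/s3.png",cv2.resize(cams.camera("scene")["img"][90:290,300:500],None,fx=2,fy=2))
E
```

```text
time: 7.55
ee_pos: [0.5913, 0.2308, 0.113]
eef_rot: [0.018, 1.0, 0.001, 0.001]
ft_force: [0.6, -0.8, -0.5]
width: 0.0601
grip_force: 4.0
time: 7.95
ee_pos: [0.562, 0.2318, 0.0954]
eef_rot: [0.018, 1.0, -0.0, -0.001]
ft_force: [-0.3, 0.1, -0.1]
width: 0.0599
grip_force: 4.0
```

View pics/s3.png

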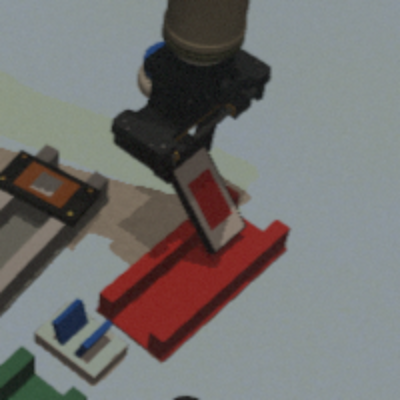

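```bash
python3 -m crank '0.035 0 0.039 0 -1;0.035 0 0.039 0 -1;0.024 0 0.047 0 -1;0.024 0 0.047 0 -1;0.011 0 0.046 0 -1;0.011 0 0.046 0 -1;0 0 0 0 -1;0 0 0 0 -1'; python3 -m crank '0 0 0 0 -1;0 0 0 0 -1;0 0 -0.05 0 -1;0 0 -0.05 0 -1;0 0 0 0 -1' 30
python3 tp.py red .06 -.048 .063
python3 - <<'E'
from h import *
cv2.imwrite("pics/s4.png",cv2.resize(cams.camera("scene")["img"][90:290,300:500],None,fx=2,fy=2))
E
```

```text
time: 8.8
ee_pos: [0.5356, 0.2326, 0.0435]
eef_rot: [0.018, 1.0, -0.0, -0.0]
ft_force: [-0.9, 0.6, -0.5]
width: 0.0601
grip_force: 4.0
time: 9.3
ee_pos: [0.537, 0.2333, 0.066]
eef_rot: [0.018, 1.0, 0.001, 0.001]
ft_force: [0.6, -0.2, -1.8]
width: 0.0593
grip_force: 30.0
at [0.537  0.2333 0.066 ] yaw 177.91 t 9.3 -> shift [-0.294 -0.01   0.016] yaw -0.0
at [0.537  0.2333 0.066 ] yaw 177.94 t 9.3 -> shift [-0.294 -0.01   0.015] yaw None
```

View pics/s4.png

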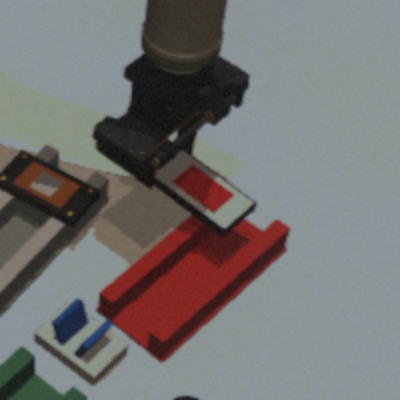

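```bash
python3 -m crank '-0.147 -0.005 0 0 -1;-0.147 -0.005 0 0 -1;0 0 0 0 -1;0 0 0.05 0 -1;0 0 0.05 0 -1;0 0 0.015 0 -1;0 0 0 0 -1';python3 -m crank '0 0 0 0 -1;0 0 0 0 -1;0 0 0 0 1;0 0 0 0 1;0 0 0 0 1;0 0 -0.2 0 1;0 0 -0.2 0 1;0 0 -0.2 0 1;0.2 0 -0.1 0 1;0.2 0 0 0 1' 4
python3 - <<'E'
from h import *
c=cams.camera("scene");cv2.imwrite("pics/s5.png",cv2.resize(c["img"][90:390,200:500],None,fx=2,fy=2))
c=cams.camera("top");cv2.imwrite("pics/t5.png",cv2.resize(c["img"][160:330,190:470],None,fx=2.8,fy=2.8))
E
```

```text
time: 10.05
ee_pos: [0.5933, 0.2288, 0.0405]
eef_rot: [0.018, 1.0, -0.0, -0.001]
ft_force: [-2.4, -0.4, 5.6]
width: 0.059
grip_force: 32.1
time: 11.05
ee_pos: [0.5157, 0.2316, 0.1837]
eef_rot: [0.019, 1.0, 0.001, 0.002]
ft_force: [-0.4, 1.2, 0.1]
width: 0.0869
grip_force: 0.0
```

View pics/t5.png

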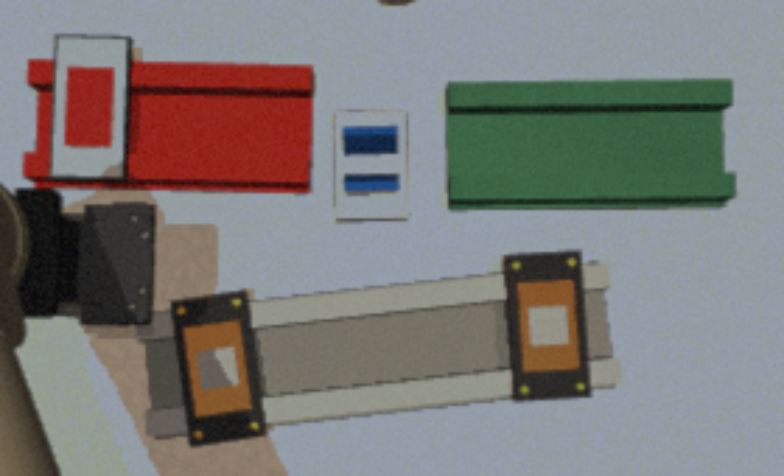

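```bash
cat > tag.py <<'E'
from h import *
T={"red":(.6414,.1674,-2.06),"green":(.6229,-.1741,-.13)}
c=cams.camera("top");im=c["img"].astype(int);b,g,r=im[...,0],im[...,1],im[...,2]
for n,m in (("red",(r>90)&(g<70)&(b<70)),("green",(g>r+20)&(g>b+5))):
    m=m.copy();m[:150]=0;m[250:]=0
    n_,lab,st,ce=cv2.connectedComponentsWithStats(m.astype(np.uint8))
    for i in range(1,n_):
        if 250<st[i,4]<900 and max(st[i,2:4])<45:
            k=rects(lab==i,1)[0];box=cv2.boxPoints(cv2.minAreaRect(k));p=cast(c,box,.052);e=[p[1]-p[0],p[2]-p[1]]
            L=max(e,key=np.linalg.norm);q=cast(c,ce[i],.052)[0];t=T[n];a=np.radians(t[2]);d=q[:2]-t[:2]
            print(n,"tag px",ce[i].round(1),"world",q.round(4),"tray x',y' mm",(1e3*np.array([d@[np.cos(a),np.sin(a)],d@[-np.sin(a),np.cos(a)]])).round(1),"dir-tray",(np.degrees(np.arctan2(L[1],L[0])%np.pi)-t[2]).round(2),st[i,4])
E
python3 tag.py; python3 look.py|grep dark
python3 - <<'E'
from h import *
c=cams.camera("top");print(cast(c,[[222.7,198.5]],.052))
E
```

```text
red tag px [221.3 197.7] world [0.6522 0.2284 0.052 ] tray x',y' mm [ 8.6 61.3] dir-tray 2.27 438
dark (263, 292) [0.4409 0.1354 0.052 ] L,S mm 116.3 86.0 dir 10.99
dark (383, 276) [ 0.4721 -0.1293  0.052 ] L,S mm 113.6 71.1 dir 1.86
dark (269, 209) [0.6255 0.1228 0.052 ] L,S mm 144.8 66.6 dir ('y', np.float64(-2.09))
dark (218, 258) [0.5161 0.2361 0.052 ] L,S mm 312.7 123.2 dir 0.05
dark (222, 198) [0.6516 0.2279 0.052 ] L,S mm 63.4 38.1 dir 0.2
dark (268, 186) [0.6776 0.1239 0.052 ] L,S mm 151.2 33.5 dir ('y', np.float64(-8.9))
[[0.65041053 0.2252423  0.052     ]]
```

```bash
python3 tp.py red .061 .008 .1
```

```text
at [0.5149 0.2315 0.1809] yaw 177.92 t 11.3 -> shift [-0.683  0.008  0.405] yaw -0.0
at [0.5149 0.2315 0.1809] yaw 177.94 t 11.3 -> shift [-0.684  0.008  0.405] yaw None
```

```bash
python3 -m crank '-0.228 0 0 0 1;-0.228 0 0 0 1;-0.228 0 0 0 1;0 0.008 0.2 0 1;0 0 0.2 0 1;0 0 0.2 0 1;0 0 0.16 0 1;0 0 0 0 -1;0 0 0 0 -1;0 0 0 0 -1' 10; python3 -m crank '0 0 0 0 -1;0 0 0 0 -1;0 0 0 0 -1;0 0 0 0 -1;0 0 0 0 -1;0 0 -0.05 0 -1;0.02 0 0 0 -1;0.02 0 0 0 -1;0 0 0 0 -1'; python3 tp.py red .06 0 .028
```

```text
time: 12.3
ee_pos: [0.6531, 0.2282, 0.0311]
eef_rot: [0.018, 1.0, 0.001, 0.002]
ft_force: [0.1, 0.8, 0.2]
width: 0.0705
grip_force: 0.0
time: 13.2
ee_pos: [0.6422, 0.2287, 0.0385]
eef_rot: [0.018, 1.0, 0.0, -0.001]
ft_force: [0.2, -0.6, -1.0]
width: 0.0599
grip_force: 10.0
at [0.6422 0.2287 0.0385] yaw 177.95 t 13.2 -> shift [-0.007 -0.007  0.052] yaw 0.0
at [0.6422 0.2287 0.0385] yaw 177.94 t 13.2 -> shift [-0.007 -0.007  0.052] yaw None
```

```bash
python3 -m crank '0 0 0.03 0 -1;0 0 0.016 0 -1;0 0 0 0 -1;0 0 0 0 1;0 0 0 0 1;0 0 0 0 1;0 0 -0.2 0 1;0 0 -0.2 0 1;0 0 -0.2 0 1;0.2 0 -0.1 0 1'; python3 -m crank '0.25 0 0 0 1;0.25 0 0 0 1;0.25 -0.1 0 0 1;0 -0.2 0 0 1;0 -0.2 0 0 1;0 0 0 0 1'; python3 tag.py;python3 look.py|grep dark;python3 - <<'E'
from h import *
c=cams.camera("top");cv2.imwrite("pics/t6.png",cv2.resize(c["img"][160:330,190:470],None,fx=2.8,fy=2.8))
E
```

```text
time: 14.2
ee_pos: [0.6071, 0.2288, 0.173]
eef_rot: [0.02, 1.0, 0.0, 0.003]
ft_force: [-1.0, 0.6, 0.5]
width: 0.0872
grip_force: 0.0
time: 14.8
ee_pos: [0.4534, 0.1317, 0.1699]
eef_rot: [0.021, 1.0, 0.0, 0.0]
ft_force: [-0.6, 0.6, 0.8]
width: 0.0872
grip_force: 0.0
red tag px [220.6 201.9] world [0.6428 0.2299 0.052 ] tray x',y' mm [-0.8 62.5] dir-tray 179.87 443
dark (384, 276) [ 0.4725 -0.1311  0.052 ] L,S mm 114.5 70.8 dir -1.52
dark (277, 271) [0.4873 0.1049 0.052 ] L,S mm 236.8 127.0 dir 21.18
dark (400, 198) [ 0.6451 -0.1709  0.052 ] L,S mm 223.4 6.8 dir ('y', np.float64(-0.77))
dark (275, 211) [0.6201 0.1079 0.052 ] L,S mm 114.5 75.9 dir ('y', np.float64(-2.15))
dark (220, 202) [0.6426 0.2301 0.052 ] L,S mm 63.4 38.1 dir 0.21
```

View pics/t6.png

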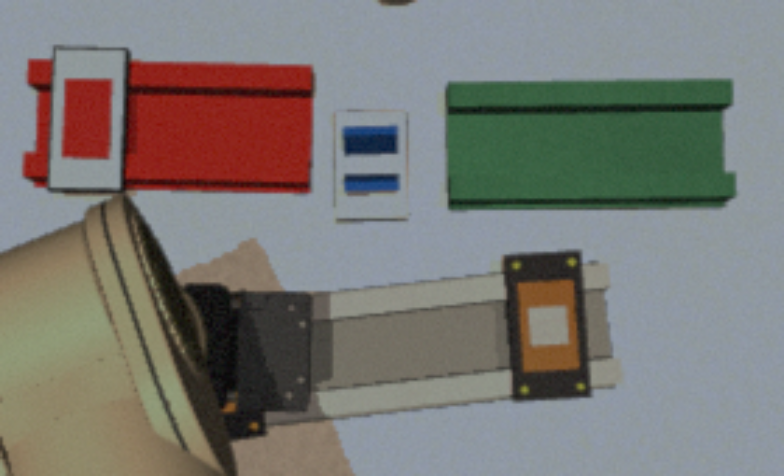

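```bash
cat > win.py <<'E'
from h import *
c=cams.camera("top");hsv=cv2.cvtColor(c["img"],cv2.COLOR_BGR2HSV)
m=((hsv[...,0]>5)&(hsv[...,0]<20)&(hsv[...,1]>120)&(hsv[...,2]>60)).astype(np.uint8)
m[:160]=0;m[340:]=0;m[:,:180]=0;m[:,475:]=0
for k in rects(cv2.morphologyEx(m,cv2.MORPH_CLOSE,np.ones((3,3))),200):
    box=cv2.boxPoints(cv2.minAreaRect(k));p=cast(c,box,.052);e=[p[1]-p[0],p[2]-p[1]];L=max(e,key=np.linalg.norm)
    print("window px",box.mean(0).round(1),"world",p.mean(0).round(4),"dir",((np.degrees(np.arctan2(L[1],L[0]))+90)%180-90).round(2),[round(1e3*np.linalg.norm(x),1) for x in e])
print(cast(c,[[195+566.5/3,170+242.5/3],[195+577/3,170+396/3]],.052))
E
python3 win.py
```

```text
window px [385.3 275.8] world [ 0.4729 -0.1339  0.052 ] dir 2.34 [np.float64(46.0), np.float64(71.5)]
[[ 0.52821047 -0.13201708  0.052     ]
 [ 0.4154513  -0.13702612  0.052     ]]
```

```bash
cat > pp.py <<'E'
import sys
from h import *
# pp.py hx hy dir off z: as plan.py, shift given after the turn
hx,hy,d,off,z=map(float,sys.argv[1:6]);a=np.radians(d);t=[hx+off*np.cos(a),hy+off*np.sin(a),z];s=read_state();go(s,t,d+180)
s["eef_rot"]=(R.from_rotvec([0,0,np.radians(d+180)])*R.from_rotvec([np.pi,0,0])).as_quat();go(s,t)
E
python3 pp.py .4722 -.1342 2.4 .048 .0435
```

```text
at [0.4534 0.1375 0.1696] yaw 177.96 t 15.0 -> shift [-0.381 -1.336  0.63 ] yaw -0.049
at [0.4534 0.1375 0.1696] yaw -177.6 t 15.0 -> shift [-0.277 -1.361  0.63 ] yaw None
```

```bash
python3 -m crank '0 0 0 -0.049 1;-0.046 -0.227 0 0 1;-0.046 -0.227 0 0 1;-0.046 -0.227 0 0 1;-0.046 -0.227 0 0 1;-0.046 -0.227 0 0 1;-0.046 -0.227 0 0 1;0 0 0 0 1;0 0 0 0 1;0 0 0 0 1'; python3 win.py; python3 plan.py .4722 -.1342 2.4 .048 .0435
```

```text
time: 16.0
ee_pos: [0.5199, -0.1315, 0.1691]
eef_rot: [-0.021, 1.0, 0.0, -0.0]
ft_force: [0.0, -0.2, 0.8]
width: 0.0873
grip_force: 0.0
window px [267.  291.1] world [0.4429 0.1268 0.052 ] dir 7.86 [np.float64(46.1), np.float64(71.1)]
[[ 0.52821047 -0.13201708  0.052     ]
 [ 0.4154513  -0.13702612  0.052     ]]
at [ 0.5199 -0.1314  0.1692] yaw -177.51 t 16.05 -> shift [-0.002 -0.005  0.629] yaw 0.001
```

```bash
python3 -m crank '0 -0.005 0.2 0 1;0 0 0.2 0 1;0 0 0.2 0 1;0 0 0.029 0 1;0 0 0 0 1;0 0 0 0 -1;0 0 0 0 -1;0 0 0 0 -1;0 0 0 0 -1;0 0 0 0 -1' 4;python3 -m crank '0 0 0 0 -1;0 0 0 0 -1;0 0 0 0 -1'; python3 -m crank '0.009 0 -0.068 0 -1;0.009 0 -0.068 0 -1;0.027 0 -0.064 0 -1;0.027 0 -0.064 0 -1;0.042 0 -0.055 0 -1;0.042 0 -0.055 0 -1;0.055 0 -0.042 0 -1;0.055 0 -0.042 0 -1;0 0 -0.1 0 -1;0 0 -0.1 0 -1'; python3 -m crank '0 0 -0.1 0 -1;0 0 -0.15 0 -1;0 0 -0.15 0 -1;0 0 0 0 -1;0 0 0 0 -1'
python3 tp.py green -.06 -.005 .25
```

```text
time: 17.05
ee_pos: [0.52, -0.1341, 0.0443]
eef_rot: [-0.02, 1.0, 0.0, 0.0]
ft_force: [-0.9, 1.4, 5.0]
width: 0.0596
grip_force: 4.0
time: 17.35
ee_pos: [0.52, -0.1341, 0.0442]
eef_rot: [-0.02, 1.0, 0.0, 0.0]
ft_force: [-1.7, 1.6, 6.3]
width: 0.06
grip_force: 4.0
time: 18.35
ee_pos: [0.4657, -0.1368, 0.1767]
eef_rot: [-0.02, 1.0, 0.0, 0.0]
ft_force: [-0.1, 0.2, -1.8]
width: 0.0597
grip_force: 4.0
time: 18.85
ee_pos: [0.4663, -0.1368, 0.256]
eef_rot: [-0.02, 1.0, 0.0, 0.001]
ft_force: [0.4, -0.1, -2.7]
width: 0.0602
grip_force: 4.0
at [ 0.4663 -0.1368  0.256 ] yaw -177.7 t 18.85 -> shift [-0.737 -0.517  0.031] yaw 0.027
at [ 0.4663 -0.1368  0.256 ] yaw 179.87 t 18.85 -> shift [-0.758 -0.485  0.03 ] yaw None
```

```bash
python3 -m crank '0 0 0 0.027 -1;-0.126 -0.081 0 0 -1;-0.126 -0.081 0 0 -1;-0.126 -0.081 0 0 -1;-0.126 -0.081 0 0 -1;-0.127 -0.081 0 0 -1;-0.127 -0.08 0 0 -1;0 0 0 0 -1;0 0 0 0 -1' 10; python3 -m crank '0 0 0 0 -1' 4;python3 tp.py green -.06 -.005 .115
python3 - <<'E'
from h import *
cv2.imwrite("pics/s7.png",cv2.resize(cams.camera("scene")["img"][180:420,180:400],None,fx=2,fy=2))
E
```

```text
time: 19.75
ee_pos: [0.6171, -0.2342, 0.2537]
eef_rot: [0.002, 1.0, -0.0, -0.002]
ft_force: [0.6, -0.2, -2.0]
width: 0.0599
grip_force: 10.0
time: 19.85
ee_pos: [0.617, -0.2335, 0.2549]
eef_rot: [0.001, 1.0, 0.0, -0.001]
ft_force: [-0.4, -0.4, -2.0]
width: 0.0602
grip_force: 4.0
at [ 0.617  -0.2335  0.2549] yaw 179.87 t 19.85 -> shift [-0.004 -0.003  0.699] yaw 0.0
at [ 0.617  -0.2335  0.2549] yaw 179.87 t 19.85 -> shift [-0.004 -0.003  0.699] yaw None
```

View pics/s7.png

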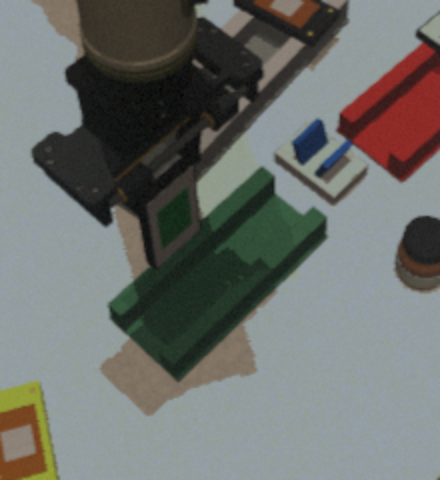

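Green tag (crop 178,210) hanging, facing the scene camera. Same tilt over the green tray's near bar.

```bash
python3 -m crank '0 0 0.15 0 -1;0 0 0.15 0 -1;0 0 0.15 0 -1;0 0 0.15 0 -1;0 0 0.1 0 -1;0 0 0 0 -1;0.081 0 0 0 -1;0.052 0 0.003 0 -1;0.052 0 0.003 0 -1;0.05 0 0.016 0 -1' 4; python3 -m crank '0.05 0 0.017 0 -1;0.044 0 0.029 0 -1;0.044 0 0.029 0 -1;0.035 0 0.039 0 -1;0.035 0 0.039 0 -1;0.024 0 0.047 0 -1;0.024 0 0.047 0 -1;0.011 0 0.046 0 -1;0.011 0 0.038 0 -1;0 0 0 0 -1'; python3 -m crank '0 0 0 0 -1;0 0 0 0 -1;0 0 0 0 -1;0 0 -0.05 0 -1;0 0 -0.05 0 -1;0 0 0 0 -1' 30
python3 tp.py green -.06 -.056 .063
python3 - <<'E'
from h import *
cv2.imwrite("pics/s8.png",cv2.resize(cams.camera("scene")["img"][180:420,180:400],None,fx=2,fy=2))
E
```

```text
time: 20.9
ee_pos: [0.5708, -0.2336, 0.1121]
eef_rot: [0.001, 1.0, 0.0, 0.001]
ft_force: [0.4, 0.7, -0.5]
width: 0.06
grip_force: 4.0
time: 21.9
ee_pos: [0.5146, -0.2333, 0.0435]
eef_rot: [0.001, 1.0, 0.0, -0.001]
ft_force: [-0.7, 0.4, -0.5]
width: 0.06
grip_force: 4.0
time: 22.5
ee_pos: [0.5164, -0.234, 0.0667]
eef_rot: [0.001, 1.0, -0.0, 0.001]
ft_force: [0.5, -0.1, -2.6]
width: 0.0593
grip_force: 30.0
at [ 0.5164 -0.234   0.0667] yaw 179.89 t 22.5 -> shift [-0.252  0.001  0.019] yaw 0.0
at [ 0.5164 -0.234   0.0667] yaw 179.87 t 22.5 -> shift [-0.252  0.001  0.019] yaw None
```

View pics/s8.png

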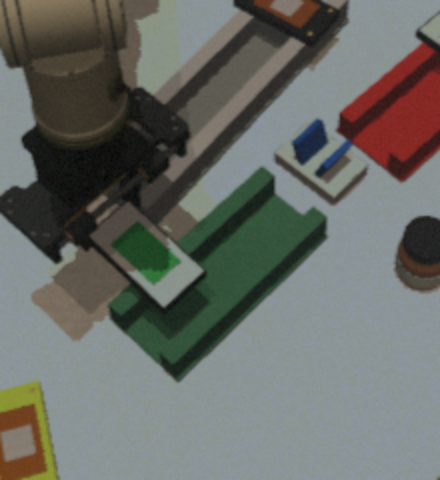

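```bash
python3 -m crank '-0.126 0 0 0 -1;-0.126 0 0 0 -1;0 0 0 0 -1;0 0 0.05 0 -1;0 0 0.05 0 -1;0 0 0.012 0 -1;0 0 0 0 -1';python3 -m crank '0 0 0 0 -1;0 0 0 0 -1;0 0 0 0 1;0 0 0 0 1;0 0 0 0 1;0 0 -0.2 0 1;0 0 -0.2 0 1;0 0 -0.2 0 1;0.2 0 -0.1 0 1;0.2 0 0 0 1' 4;python3 -m crank '0 0 0 0 1'; python3 tag.py; python3 tp.py green -.06 0 .028
```

```text
time: 23.25
ee_pos: [0.5647, -0.2337, 0.0417]
eef_rot: [0.001, 1.0, 0.0, -0.001]
ft_force: [-0.6, 0.7, -0.0]
width: 0.0591
grip_force: 30.0
time: 24.25
ee_pos: [0.4865, -0.2346, 0.185]
eef_rot: [0.001, 1.0, -0.001, 0.002]
ft_force: [-0.9, -1.4, 0.8]
width: 0.0867
grip_force: 0.0
time: 24.35
ee_pos: [0.4814, -0.2348, 0.1828]
eef_rot: [0.003, 1.0, 0.001, 0.0]
ft_force: [0.2, 0.2, 1.0]
width: 0.0871
grip_force: 0.0
red tag px [220.5 201.9] world [0.6428 0.23   0.052 ] tray x',y' mm [-0.8 62.6] dir-tray 179.87 443
green tag px [428.3 207.2] world [ 0.6247 -0.2335  0.052 ] tray x',y' mm [  1.9 -59.4] dir-tray 178.24 513
at [ 0.4841 -0.2337  0.1829] yaw 179.79 t 24.4 -> shift [-0.692 -0.001  0.776] yaw -0.001
at [ 0.4841 -0.2337  0.1829] yaw 179.87 t 24.4 -> shift [-0.693 -0.     0.774] yaw None
```

```bash
python3 -m crank '-0.231 0 0 0 1;-0.231 0 0 0 1;-0.231 0 0 0 1;0 0 0.2 0 1;0 0 0.2 0 1;0 0 0.2 0 1;0 0 0.16 0 1;0 0 0 0 -1;0 0 0 0 -1;0 0 0 0 -1' 10; python3 -m crank '0 0 0 0 -1;0 0 0 0 -1;0 0 0 0 -1;0 0 0 0 -1;0 0 -0.03 0 -1;0.01 0 0 0 -1;0 0 0 0 -1;0 0 0.032 0 -1;0 0 0 0 -1'; python3 -m crank '0 0 0 0 1;0 0 0 0 1;0 0 0 0 1;0 0 -0.2 0 1;0 0 -0.2 0 1;0 0 -0.2 0 1;0.2 0 -0.1 0 1;0.2 0 0 0 1;0.2 0 0 0 1;0 0 0 0 1'; python3 tag.py;python3 win.py; python3 pp.py .4429 .1268 7.6 .048 .0435
```

```text
time: 25.4
ee_pos: [0.6258, -0.2342, 0.0325]
eef_rot: [0.001, 1.0, -0.0, 0.001]
ft_force: [0.3, -0.2, 1.1]
width: 0.0706
grip_force: 0.0
time: 26.3
ee_pos: [0.6227, -0.2339, 0.0298]
eef_rot: [0.001, 1.0, -0.0, 0.0]
ft_force: [1.1, -1.0, 0.5]
width: 0.0598
grip_force: 10.0
time: 27.3
ee_pos: [0.4973, -0.2345, 0.1696]
eef_rot: [0.003, 1.0, 0.002, -0.001]
ft_force: [1.4, -0.7, -0.0]
width: 0.0873
grip_force: 0.0
red tag px [220.6 202. ] world [0.6426 0.23   0.052 ] tray x',y' mm [-1.  62.6] dir-tray 179.87 440
green tag px [428.3 208.1] world [ 0.6225 -0.2334  0.052 ] tray x',y' mm [ -0.3 -59.3] dir-tray 178.24 514
window px [267.1 291.1] world [0.443  0.1267 0.052 ] dir 7.86 [np.float64(45.8), np.float64(71.1)]
[[ 0.52821047 -0.13201708  0.052     ]
 [ 0.4154513  -0.13702612  0.052     ]]
at [ 0.5021 -0.2332  0.1703] yaw 179.88 t 27.4 -> shift [0.063 1.831 0.636] yaw -0.086
at [ 0.5021 -0.2332  0.1703] yaw -172.4 t 27.4 -> shift [-0.185  1.823  0.634] yaw None
```

```bash
python3 -m crank '0 0 0 -0.086 1;-0.023 0.228 0 0 1;-0.023 0.228 0 0 1;-0.023 0.228 0 0 1;-0.023 0.228 0 0 1;-0.023 0.228 0 0 1;-0.023 0.228 0 0 1;-0.023 0.228 0 0 1;-0.024 0.227 0 0 1;0 0 0 0 1';python3 -m crank '0 0 0 0 1;0 0 0 0 1'; python3 plan.py .443 .1267 7.6 .048 .0435
```

```text
time: 28.4
ee_pos: [0.4902, 0.1406, 0.1697]
eef_rot: [-0.071, 0.997, 0.001, -0.0]
ft_force: [0.9, 0.2, 0.5]
width: 0.0871
grip_force: 0.0
time: 28.6
ee_pos: [0.4911, 0.1319, 0.1699]
eef_rot: [-0.066, 0.998, -0.0, 0.0]
ft_force: [0.2, -0.5, 0.2]
width: 0.0872
grip_force: 0.0
at [0.4911 0.1319 0.1699] yaw -172.43 t 28.6 -> shift [0.002 0.007 0.632] yaw -0.0
```

```bash
python3 -m crank '0 0.007 0.2 0 1;0 0 0.2 0 1;0 0 0.2 0 1;0 0 0.032 0 1;0 0 0 0 1;0 0 0 0 -1;0 0 0 0 -1;0 0 0 0 -1;0 0 0 0 -1;0 0 0 0 -1' 4;python3 -m crank '0 0 0 0 -1;0 0 0 0 -1;0 0 0 0 -1'; python3 -m crank '0.009 0 -0.068 0 -1;0.009 0 -0.068 0 -1;0.027 0 -0.064 0 -1;0.027 0 -0.064 0 -1;0.042 0 -0.055 0 -1;0.042 0 -0.055 0 -1;0.055 0 -0.042 0 -1;0.055 0 -0.042 0 -1;0 0 -0.1 0 -1;0 0 -0.1 0 -1'; python3 -m crank '0 0 -0.1 0 -1;0 0 -0.15 0 -1;0 0 -0.15 0 -1;0 0 0 0 -1;0 0 0 0 -1'
python3 tp.py red -.06 -.005 .25
```

```text
time: 29.6
ee_pos: [0.4908, 0.1343, 0.0441]
eef_rot: [-0.067, 0.998, 0.0, 0.001]
ft_force: [0.7, -0.2, 4.2]
width: 0.0601
grip_force: 4.0
time: 29.9
ee_pos: [0.4908, 0.1342, 0.044]
eef_rot: [-0.067, 0.998, 0.0, 0.0]
ft_force: [-0.2, -1.3, 6.3]
width: 0.0599
grip_force: 4.0
time: 30.9
ee_pos: [0.4369, 0.1268, 0.1766]
eef_rot: [-0.067, 0.998, 0.0, -0.0]
ft_force: [-0.1, 0.9, -1.1]
width: 0.06
grip_force: 4.0
time: 31.4
ee_pos: [0.4375, 0.127, 0.2559]
eef_rot: [-0.067, 0.998, 0.001, 0.001]
ft_force: [0.4, 1.0, -2.4]
width: 0.06
grip_force: 4.0
at [0.4375 0.127  0.2559] yaw -172.37 t 31.4 -> shift [-0.962 -0.227  0.03 ] yaw 0.108
at [0.4375 0.127  0.2559] yaw 177.94 t 31.4 -> shift [-0.986 -0.062  0.029] yaw None
```

```bash
python3 -m crank '0 0 0 0.054 -1;0 0 0 0.054 -1;-0.164 -0.01 0 0 -1;-0.164 -0.01 0 0 -1;-0.164 -0.01 0 0 -1;-0.164 -0.01 0 0 -1;-0.165 -0.01 0 0 -1;-0.165 -0.01 0 0 -1;0 0 0 0 -1;0 0 0 0 -1' 10; python3 -m crank '0 0 0 0 -1' 4;python3 tp.py red -.06 -.005 .115
python3 - <<'E'
from h import *
cv2.imwrite("pics/s9.png",cv2.resize(cams.camera("scene")["img"][100:320,270:490],None,fx=2,fy=2))
E
```

```text
time: 32.4
ee_pos: [0.6338, 0.1073, 0.2534]
eef_rot: [0.019, 1.0, -0.001, -0.001]
ft_force: [-0.2, 0.2, -1.2]
width: 0.0595
grip_force: 10.0
time: 32.5
ee_pos: [0.6334, 0.1079, 0.2547]
eef_rot: [0.018, 1.0, 0.0, -0.001]
ft_force: [0.8, 0.6, -0.7]
width: 0.0598
grip_force: 4.0
at [0.6334 0.1079 0.2547] yaw 177.91 t 32.5 -> shift [-0.005 -0.001  0.699] yaw -0.0
at [0.6334 0.1079 0.2547] yaw 177.94 t 32.5 -> shift [-0.005 -0.001  0.699] yaw None
```

View pics/s9.png

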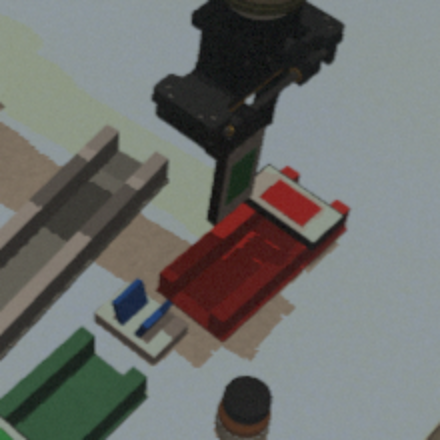

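```bash
python3 -m crank '0 0 0.15 0 -1;0 0 0.15 0 -1;0 0 0.15 0 -1;0 0 0.15 0 -1;0 0 0.1 0 -1;0 0 0 0 -1;0.08 0 0 0 -1;0.052 0 0.003 0 -1;0.052 0 0.003 0 -1;0.05 0 0.016 0 -1' 4; python3 -m crank '0.05 0 0.017 0 -1;0.044 0 0.029 0 -1;0.044 0 0.029 0 -1;0.035 0 0.039 0 -1;0.035 0 0.039 0 -1;0.024 0 0.047 0 -1;0.024 0 0.047 0 -1;0.011 0 0.046 0 -1;0.011 0 0.038 0 -1;0 0 0 0 -1'; python3 -m crank '0 0 0 0 -1;0 0 0 0 -1;0 0 0 0 -1;0 0 -0.05 0 -1;0 0 -0.05 0 -1;0 0 -0.1 0 -1;0 0 -0.1 0 -1;0 0 -0.1 0 -1;0 0 -0.05 0 -1;0 0 0 0 -1' 40
python3 tp.py green .06 -.056 .14
```

```text
time: 33.55
ee_pos: [0.5873, 0.1099, 0.1119]
eef_rot: [0.018, 1.0, 0.001, 0.001]
ft_force: [0.8, -0.3, -0.1]
width: 0.06
grip_force: 4.0
time: 34.55
ee_pos: [0.5311, 0.1115, 0.0433]
eef_rot: [0.018, 1.0, -0.0, -0.001]
ft_force: [-0.8, -0.5, 0.0]
width: 0.0603
grip_force: 4.0
time: 35.55
ee_pos: [0.5328, 0.112, 0.1363]
eef_rot: [0.018, 1.0, 0.001, 0.001]
ft_force: [0.5, -0.6, -1.4]
width: 0.0589
grip_force: 40.0
at [0.5328 0.112  0.1363] yaw 177.92 t 35.55 -> shift [-0.212 -1.123 -0.02 ] yaw -0.022
at [0.5328 0.112  0.1363] yaw 179.87 t 35.55 -> shift [-0.174 -1.129 -0.018] yaw None
```

```bash
python3 -m crank '0 0 0 -0.022 -1;-0.025 -0.1 0 0 -1;-0.025 -0.17 0 0 -1;-0.025 -0.19 0 0 -1;-0.025 -0.2 0 0 -1;-0.025 -0.2 0 0 -1;-0.025 -0.17 0 0 -1;-0.024 -0.099 0 0 -1;0 0 0 0 -1;0 0 0 0 -1'; python3 tp.py green .06 -.056 .046
python3 - <<'E'
from h import *
cv2.imwrite("pics/s10.png",cv2.resize(cams.camera("scene")["img"][160:380,220:440],None,fx=2,fy=2))
E
```

```text
time: 36.55
ee_pos: [0.5658, -0.1141, 0.1336]
eef_rot: [0.001, 1.0, 0.0, -0.001]
ft_force: [1.3, 0.6, -1.3]
width: 0.0593
grip_force: 40.0
at [ 0.5658 -0.1141  0.1336] yaw 179.86 t 36.55 -> shift [-0.007  0.001  0.438] yaw -0.0
at [ 0.5658 -0.1141  0.1336] yaw 179.87 t 36.55 -> shift [-0.006  0.001  0.438] yaw None
```

View pics/s10.png

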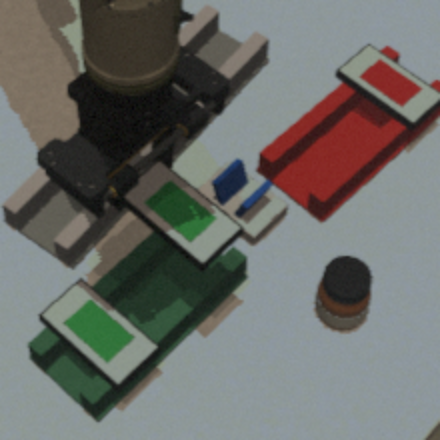

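```bash
python3 -m crank '0 0 0.12 0 -1;0 0 0.12 0 -1;0 0 0.1 0 -1;0 0 0.06 0 -1;0 0 0.05 0 -1;0 0 0 0 -1';python3 -m crank '0 0 0 0 -1;0 0 0 0 -1;0 0 0 0 1;0 0 0 0 1;0 0 0 0 1;0 0 -0.2 0 1;0 0 -0.2 0 1;0 0 -0.2 0 1;0.2 0 -0.1 0 1;0.2 0 0 0 1' 4;python3 -m crank '0 0 0 0 1'; python3 tag.py; python3 tp.py green .06 0 .028
```

```text
time: 37.2
ee_pos: [0.566, -0.1134, 0.0437]
eef_rot: [0.0, 1.0, 0.0, -0.001]
ft_force: [-0.1, 1.2, -0.1]
width: 0.0593
grip_force: 40.0
time: 38.2
ee_pos: [0.4872, -0.115, 0.1871]
eef_rot: [0.001, 1.0, -0.001, 0.002]
ft_force: [0.1, 0.3, 0.3]
width: 0.0869
grip_force: 0.0
time: 38.3
ee_pos: [0.4825, -0.1148, 0.1849]
eef_rot: [0.002, 1.0, 0.002, 0.0]
ft_force: [1.2, 0.0, -1.3]
width: 0.0873
grip_force: 0.0
red tag px [220.5 201.9] world [0.6429 0.23   0.052 ] tray x',y' mm [-0.8 62.6] dir-tray 179.87 445
green tag px [368.6 198.7] world [ 0.6455 -0.1007  0.052 ] tray x',y' mm [22.5 73.4] dir-tray 178.84 508
green tag px [397.4 193. ] world [ 0.6576 -0.1654  0.052 ] tray x',y' mm [34.7  8.8] dir-tray 89.36 286
green tag px [428.4 205. ] world [ 0.6295 -0.2339  0.052 ] tray x',y' mm [  6.8 -59.8] dir-tray 178.24 401
green tag px [360.  222.3] world [ 0.5927 -0.0805  0.052 ] tray x',y' mm [-30.4  93.6] dir-tray 42.75 322
green tag px [398.6 204.7] world [ 0.6311 -0.1673  0.052 ] tray x',y' mm [8.2 6.8] dir-tray 89.36 272
at [ 0.4848 -0.114   0.1851] yaw 179.86 t 38.35 -> shift [-0.69  -0.001  0.787] yaw -0.0
at [ 0.4848 -0.114   0.1851] yaw 179.87 t 38.35 -> shift [-0.691  0.001  0.786] yaw None
```

```bash
python3 -m crank '0.25 0 0 0 1;0.1 0 0 0 1;0 0 0 0 1;0 0 0 0 1'; python3 tag.py
python3 - <<'E'
from h import *
c=cams.camera("top");cv2.imwrite("pics/t11.png",cv2.resize(c["img"][160:330,190:470],None,fx=2.8,fy=2.8))
E
```

```text
time: 38.75
ee_pos: [0.4177, -0.1137, 0.185]
eef_rot: [0.001, 1.0, 0.0, 0.001]
ft_force: [1.3, 0.7, -0.5]
width: 0.087
grip_force: 0.0
red tag px [220.5 201.8] world [0.6429 0.2301 0.052 ] tray x',y' mm [-0.7 62.7] dir-tray 180.08 448
green tag px [366.7 195.9] world [ 0.6521 -0.0966  0.052 ] tray x',y' mm [29.  77.6] dir-tray 2.62 512
green tag px [396.5 193. ] world [ 0.6576 -0.1633  0.052 ] tray x',y' mm [34.7 10.8] dir-tray 89.36 305
green tag px [428.3 208.2] world [ 0.6224 -0.2334  0.052 ] tray x',y' mm [ -0.3 -59.3] dir-tray 178.24 513
```

View pics/t11.png

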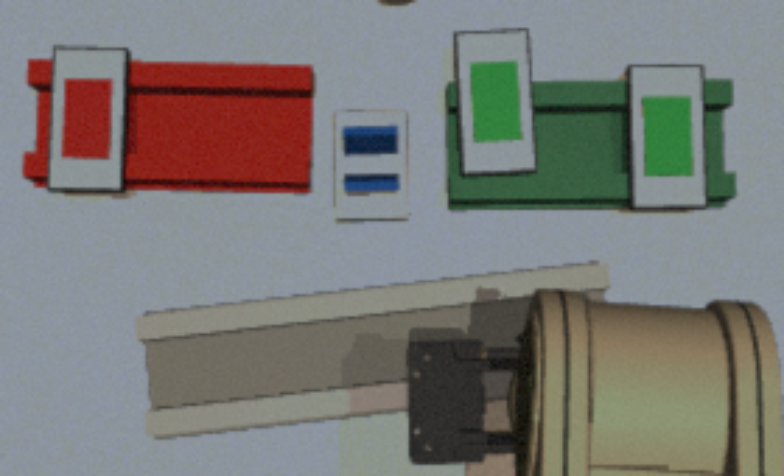

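```bash
python3 tp.py green .0769 .014 .029
```

```text
at [ 0.4179 -0.1139  0.1848] yaw 179.91 t 38.85 -> shift [-1.096  0.085  0.78 ] yaw 0.0
at [ 0.4179 -0.1139  0.1848] yaw 179.87 t 38.85 -> shift [-1.096  0.086  0.779] yaw None
```

```bash
python3 -m crank '-0.219 0.017 0 0 1;-0.219 0.017 0 0 1;-0.219 0.017 0 0 1;-0.219 0.017 0 0 1;-0.22 0.017 0 0 1;0 0 0.2 0 1;0 0 0.2 0 1;0 0 0 0 1;0 0 0 0 1'; python3 tp.py green .0769 .014 .029
```

```text
time: 39.75
ee_pos: [0.6362, -0.0974, 0.1046]
eef_rot: [0.001, 1.0, -0.0, -0.001]
ft_force: [0.4, -0.3, 1.1]
width: 0.0871
grip_force: 0.0
at [ 0.6362 -0.0974  0.1046] yaw 179.91 t 39.75 -> shift [-0.005  0.001  0.378] yaw 0.0
at [ 0.6362 -0.0974  0.1046] yaw 179.87 t 39.75 -> shift [-0.004  0.001  0.378] yaw None
```

```bash
python3 -m crank '0 0 0.2 0 1;0 0 0.1 0 1;0 0 0.075 0 1;0 0 0 0 0.5;0 0 0 0 -1;0 0 0 0 -1;0 0 0 0 -1;0 0 0 0 -1;0 0 0 0 -1;0 0 0 0 -1' 20; python3 -m crank '0 0 -0.06 0 -1;0 0 0 0 -1;0.073 -0.042 0 0 -1;0.073 -0.042 0 0 -1;0 0 0 0 -1;0 0 0 0 -1'; python3 tp.py green .06 -.015 .029
```

```text
time: 40.75
ee_pos: [0.6367, -0.0974, 0.0307]
eef_rot: [0.001, 1.0, 0.0, 0.001]
ft_force: [-0.9, 1.9, 7.1]
width: 0.0602
grip_force: 20.0
time: 41.35
ee_pos: [0.6069, -0.1139, 0.0417]
eef_rot: [0.001, 1.0, 0.0, 0.0]
ft_force: [0.9, 0.5, -1.5]
width: 0.0598
grip_force: 19.9
at [ 0.6069 -0.1139  0.0417] yaw 179.88 t 41.35 -> shift [-0.006 -0.001  0.064] yaw 0.0
at [ 0.6069 -0.1139  0.0417] yaw 179.87 t 41.35 -> shift [-0.006 -0.001  0.064] yaw None
```

```bash
python3 -m crank '0 0 0.03 0 -1;0 0 0.028 0 -1;0 0 0 0 -1;0 0 0 0 -1' 5; python3 -m crank '0 0 0 0 1;0 0 0 0 1;0 0 0 0 1;0 0 -0.2 0 1;0 0 -0.2 0 1;0 0 -0.2 0 1;0.2 0 -0.1 0 1;0.25 0 0 0 1;0.25 0 0 0 1;0.2 0 0 0 1'; python3 -m crank '0.1 0 0 0 1;0 0 0 0 1;0 0 0 0 1'; python3 tag.py
python3 - <<'E'
from h import *
a=cv2.resize(cams.camera("top")["img"][160:250,190:470],None,fx=2,fy=2);b=cv2.resize(cams.camera("scene")["img"][160:380,220:460],(560,420))
cv2.imwrite("pics/f.png",np.vstack([a,b]))
E
```

```text
time: 41.75
ee_pos: [0.6066, -0.1139, 0.0295]
eef_rot: [0.001, 1.0, -0.0, -0.0]
ft_force: [0.6, 0.7, -1.6]
width: 0.0598
grip_force: 5.0
time: 42.75
ee_pos: [0.4259, -0.114, 0.1694]
eef_rot: [0.001, 1.0, 0.0, -0.0]
ft_force: [-0.4, 0.7, 1.0]
width: 0.0868
grip_force: 0.0
time: 43.05
ee_pos: [0.4086, -0.1135, 0.1706]
eef_rot: [0.001, 1.0, 0.001, 0.001]
ft_force: [0.3, -0.1, 0.6]
width: 0.0872
grip_force: 0.0
red tag px [220.5 201.9] world [0.6428 0.2301 0.052 ] tray x',y' mm [-0.8 62.7] dir-tray 179.87 448
green tag px [374.3 208.9] world [ 0.6222 -0.1129  0.052 ] tray x',y' mm [-0.8 61.2] dir-tray 1.24 517
green tag px [428.3 208.2] world [ 0.6224 -0.2334  0.052 ] tray x',y' mm [ -0.3 -59.3] dir-tray 178.24 513
green tag px [354.9 216.7] world [ 0.6054 -0.0694  0.052 ] tray x',y' mm [-17.8 104.7] dir-tray 179.02 339
green tag px [400.4 215.1] world [ 0.6077 -0.1708  0.052 ] tray x',y' mm [-15.2   3.2] dir-tray 178.47 768
```

View pics/f.png

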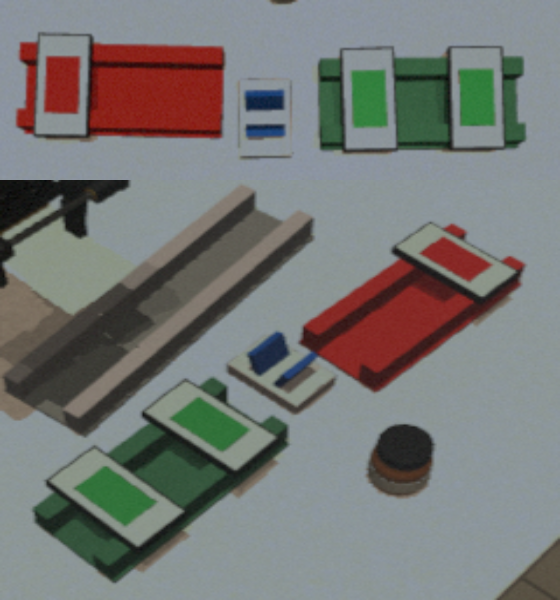

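All three lie tag up, flat and square, centred within 1 mm over the bars of their trays; the robot is clear.

```bash
python3 -c "
from bench import workorder
print(workorder.close_job())"
```

```text
the job is handed in; nothing more can be done
None
```

I handed in the job at about 43 s: all three holders lie flat with their tags up, one on the red tray and two on the green, each within about 1 mm of midway over the bars; one green holder got knocked out of place along the way and I reset it.

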